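Line up the rail-post foot with a drift pin and fit the next bolt

TASK

The three-armed foot of the lid-rail post has swung on its one finger-tight bolt, so its two free holes no longer line up with the holes in the riser under it. Work the drift pin by feel fully home into one free hole, so that it draws the foot into line, leave it standing there with its shoulder down on the foot, then drop the bolt fully home, head flat on the foot, through the other free hole and let go of both. Do not force it: a push of 20 N or so is ample, and leaning on it much harder would strain the foot; and do not disturb the jars, the pot lid or the mortar.

Things in the scene. Friction and masses are not known exactly. Their poses are not given: they have to be found in the camera images.
- riser: Fixed hollow steel riser on the almirah top (height 0): 8 mm top plate, 160 x 170 mm, upper face 50 mm up, on two legs. Origin: middle of its underside. The plate has three 16 mm through holes in the foot's pattern, marked out by eye: only the one at the first bolt is true to the outline, the other two lie up to 4 mm off to either side, hidden under the foot: find them by feel.
- foot: Steel foot on the riser: three flat arms 44 mm wide, 6 mm thick, 120 degrees apart, upper face 56 mm up; socket tube in the middle, 35 mm across, top 84 mm up. A 16 mm hole in each arm, 66 mm from the socket's axis, 114 mm from each other. Origin: first bolt's axis, at height 0; x from the socket to the first bolt, z up; socket at (-66, 0), free holes at (-99, 57) and (-99, -57) mm.
- free_hole_a (a point): Centre of one free hole of the foot, at the arm's upper face; 16 mm across, right through the arm; moves with the foot, axes as the foot's. At the start it stands 4.5 to 9 mm anticlockwise (seen from above, about the first bolt) from its hole in the riser, which shows only as a part-moon through it. Below the riser's plate is open space.
- free_hole_b (a point): Centre of the other free hole, like free_hole_a, out of line by the same amount and turning. Either free hole may take the drift and the other the bolt.
- first_bolt (a point): Axis of the bolt already in, at the foot's upper face; its cap head, 21 mm across, stands 14 mm above. It is finger-tight: the foot cannot lift, but swings about it both ways, stays where it is left, and gives at a free hole to about 4 N sideways.
- block: Fixed wooden offcut 120 x 64 x 56 mm, origin at the middle of its underside, x along its length. Two 16.5 mm through holes, 28 mm to either side of its middle along x, hold the drift and the bolt upright, shoulder and head resting on its top. Which stands in which hole changes.
- drift_mid (a point): Half-way up the steel drift pin, on its axis, z up the pin; 104 mm long, about 200 g. From the bottom: tapered nose 36 mm long, from a 4 mm flat tip to 15 mm; straight shank 15 mm across, 16 mm long; round grip 22 mm across, 52 mm long, whose lower end is the shoulder. This point is 52 mm above the tip, level with the shoulder. Its sideways forces, when wedged, can add up to twice the push on it.
- bolt_mid (a point): Half-way up the cap-head bolt, on its axis, z up the bolt; 50 mm long, about 80 g. Shank 14 mm across, 36 mm long, small bevel at its end, no turning needed; round head 21 mm across, 14 mm high. This point is 25 mm above its end and 11 mm below the underside of the head.
- mortar: Bystander: small steel mortar, 88 mm across and 62 mm high, with its pestle standing in it (about 130 mm high). Origin: middle of its underside.
- jar_left: Bystander: amber plastic jar with a lid, 72 mm across, 115 mm high. Origin: middle of its underside.
- jar_right: Bystander: the other amber plastic jar, same size. Origin: middle of its underside.
- pot_lid: Bystander: copper-bottomed steel pot lid lying flat, 170 mm across, 42 mm high with its knob. Origin: middle of its underside.

How it is judged:
On the way, in this order (a step that is already met when the one before it is completed fails the run):
1. the drift stands fully home in one free hole, shoulder on the foot, before the bolt is fitted (((horizontal distance between drift_mid and free_hole_a below 0.003 m and z of drift_mid in the frame of free_hole_a between -0.002 and 0.002 m and angle between drift_mid's own z axis and vertical below 0.08 rad) or (horizontal distance between drift_mid and free_hole_b below 0.003 m and z of drift_mid in the frame of free_hole_b between -0.002 and 0.002 m and angle between drift_mid's own z axis and vertical below 0.08 rad))), for 0.2 s.
2. the bolt is fully home in the other free hole while the drift holds the line ((((horizontal distance between drift_mid and free_hole_a below 0.003 m and z of drift_mid in the frame of free_hole_a between -0.002 and 0.002 m and angle between drift_mid's own z axis and vertical below 0.08 rad) and (horizontal distance between bolt_mid and free_hole_b below 0.003 m and z of bolt_mid in the frame of free_hole_b between -0.013 and -0.009 m and angle between bolt_mid's own z axis and vertical below 0.08 rad)) or ((horizontal distance between drift_mid and free_hole_b below 0.003 m and z of drift_mid in the frame of free_hole_b between -0.002 and 0.002 m and angle between drift_mid's own z axis and vertical below 0.08 rad) and (horizontal distance between bolt_mid and free_hole_a below 0.003 m and z of bolt_mid in the frame of free_hole_a between -0.013 and -0.009 m and angle between bolt_mid's own z axis and vertical below 0.08 rad)))), for 0.2 s.
At the end, for the whole second after the job is handed in: The drift stands in one free hole with its shoulder within 2 mm of the foot's upper face, the bolt in the other with the underside of its head within 2 mm of that face, each within 3 mm of its hole's centre and 0.08 rad of upright, and both are released ((((horizontal distance between drift_mid and free_hole_a below 0.003 m and z of drift_mid in the frame of free_hole_a between -0.002 and 0.002 m and angle between drift_mid's own z axis and vertical below 0.08 rad) and (horizontal distance between bolt_mid and free_hole_b below 0.003 m and z of bolt_mid in the frame of free_hole_b between -0.013 and -0.009 m and angle between bolt_mid's own z axis and vertical below 0.08 rad)) or ((horizontal distance between drift_mid and free_hole_b below 0.003 m and z of drift_mid in the frame of free_hole_b between -0.002 and 0.002 m and angle between drift_mid's own z axis and vertical below 0.08 rad) and (horizontal distance between bolt_mid and free_hole_a below 0.003 m and z of bolt_mid in the frame of free_hole_a between -0.013 and -0.009 m and angle between bolt_mid's own z axis and vertical below 0.08 rad)))); the robot touches nothing.
It fails at once if the foot and riser together are loaded with more than 60 N by anything (contact force between riser and anything else above 60 N).
It fails at once if the mortar is shifted more than 20 mm or tipped (distance of mortar from where it was at the start of the episode above 0.02 m or angle between mortar's own z axis and vertical above 0.2 rad).
It fails at once if the left jar is shifted more than 20 mm or tipped (distance of jar_left from where it was at the start of the episode above 0.02 m or angle between jar_left's own z axis and vertical above 0.2 rad).
It fails at once if the right jar is shifted more than 20 mm or tipped (distance of jar_right from where it was at the start of the episode above 0.02 m or angle between jar_right's own z axis and vertical above 0.2 rad).
It fails at once if the pot lid is shifted more than 20 mm or tipped (distance of pot_lid from where it was at the start of the episode above 0.02 m or angle between pot_lid's own z axis and vertical above 0.2 rad).
It also fails if it takes over 72 s, if anything falls off the work surface, if the arm or the gripper's body presses on something with over 40 N, if the wrist force passes 120 N, or if a joint passes its speed limit or range.

ROBOT

A 7-joint arm with a two-finger parallel gripper is mounted at the origin on the work surface. World frame = base frame: x ahead of the robot, y to its left, z up, the work surface at z = 0. Lengths are in m, angles in rad, forces in N, time in s.
With the tool pointing down it reaches from about 0.4 to 0.85 m from the base axis. Payload 4.5 kg.
Tool frame: the origin (TCP) lies between the finger pads; the fingertips stand 19 mm ahead of it and the grasp point (between the pads) is the TCP; z points along the fingers, y is the direction in which the jaws open and shut (so a half turn about z gives the same grasp; the last joint's range is limited). The gripper opens to 85 mm and grips with 20 to 120 N. Pads are 22 mm wide; open, the fingers measure 114 mm over their backs; the gripper's body (76 mm by 85 mm) begins 54 mm behind the grasp point. The pads swing forward as they close: fully open they stand 13 mm farther back than shut.
Start: joints at [-1.095, 0.689, -0.195, 1.565, 0.157, 0.902, -0.215], TCP at [0.267, 0.565, 0.25] pointing down, gripper open.
Joint ranges: [-3.01, 3.01], [-0.46, 2.08], [-1.47, 1.51], [0.13, 2.56], [-1, 4.14], [0.04, 2.09], [-2.66, 2.66]. Speed limits (rad/s): [2.57, 2.57, 3.14, 3.14, 3.14, 3.14, 3.14].

INTERFACE

Orientations are given as a unit quaternion [w, x, y, z].
In Python, from rig import ctrl gives the robot as it stands.
- The arm moves only by the tool apply_moves, never from a script. Its argument "series" is a list of rows, each a list of 7 numbers: the shift along the tool's x, y, z in mm, then the turn, a rotation vector about the tool's x, y, z in rad, then the opening in per cent of the stroke, from 0 (shut) to 100 (fully open). A call has 1 to 12 rows; each row is the pose to reach, as a shift and turn from the pose measured when the call began, along the tool's axes at that moment; what a row does not reach only later rows make up. A row lasts 1/12 s, in which the tool goes at most 41.7 mm and 7.16 degrees, less where a joint would pass 70% of its speed; a pose out of reach is approached as far as the arm can. A call with a gripper value outside its range is refused whole. The fingers move at their own pace and stop on an object; "force" is the grip in N (left out, the last holds). Time passes only in rows, so rows that repeat a pose let the fingers close. It gives the time, the measured TCP pose, the force and the opening at its end, in the units of the state.
- ctrl.read_state(): the state, without advancing time (a new reading comes with each control period).
- ctrl.grab_frame(name): name is "scene" or "top" or "wrist"; returns (picture, depth): 480x640x3 uint8, red, green, blue; 480x640 float32, m along the optical axis (not along the pixel's ray), 0 where there is no reading.
- ctrl.camera_model(name): a dict with "fovy" (degrees; the focal length in pixels is half the picture's height over the tangent of half this angle, whatever the lens; pixels are square), "cx", "cy" (the principal point, pixels), "extrinsics" (4x4, takes a point from camera to world coordinates); the wrist camera has in their place "T_tool_cam" (4x4, takes a point from camera to tool coordinates, whose origin is the TCP and whose axes are the flange's). Camera axes: x right, y up, looking along -z (the intrinsics and any distortion apply to the point x, -y, -z); pixel columns grow to the right and rows downward; lengths in m; the calibration is good to about 2 mm. A picture is of the moment at which its call begins: read the wrist's pose just before it. camera_model takes no time and is no camera call.
- ctrl.sign_off(): hands the job in, once; it reports no verdict.
Trained networks look in the newest picture that a camera, given by its name, has taken for a name from the list of things; names that differ only in an ending like _2 or _b are one class to them, and where a whole thing is asked for, a point or a joint stands for the part that bears it (a point fixed in the world has none). Each returns a list of dicts, best first, with "score" (0 to 1); they miss things now and then, are a little off and sometimes report something else, mostly with a low value. They report only what shows in the picture. A call takes as long as a camera call.
- ctrl.regions_of(camera, label): "pixels" (480x640 bool, what is visible of it) and "box" ([centre column, centre row, width, height] in pixels, round what is visible of it).
- ctrl.place_of(camera, label): "position" ([column, row] in pixels: a listed point, or the origin of a listed thing).
The state is a dict: "clock": time; "joints": joint angles; "qd": joint speeds; "joint_torque": joint torques, N m; "tcp_pos": TCP position; "tool_rot": TCP orientation; "ft_force": force on the tool from outside, world axes, zero at the start; "ft_torque": the same for the moment, N m; "finger_gap": opening from 0.0 (shut) to 1.0 (fully open).
Only numpy, scipy, OpenCV 4.12 (cv2) and the standard library are available. Lean on these libraries where they do the work, as an engineer would, in place of code of your own. Each camera call takes 0.05 s, during which the arm holds its last target.

## Working session

There is one attempt and no reset: what is moved stays moved. The work goes in short steps, Python scripts to look and compute and a tool call to move; the robot and the scene stay as the last step left them, time stands still between calls to the robot, and variables do not carry over. Pictures are saved under pics/ and viewed, and the job is handed in when it is done.

Besides the shell and the picture viewer there is one more tool, called after "Request:" as name(argument=value, ...) on one line, values as JSON. apply_moves: Moves the arm, as the interface text tells. Its arguments: {"type":"object","properties":{"series":{"type":"array"},"force":{"type":"number"}},"required":["series"]}

```bash
ls; mkdir -p pics
cat > h.py <<'E'
import numpy as np, cv2
from rig import ctrl
from scipy.spatial.transform import Rotation as R
def save(n,im): cv2.imwrite('pics/'+n+'.png',im[:,:,::-1])
def toolT(s):
    q=s['tool_rot']; T=np.eye(4); T[:3,:3]=R.from_quat([q[1],q[2],q[3],q[0]]).as_matrix(); T[:3,3]=s['tcp_pos']; return T
def cam(name,s=None):
    m=ctrl.camera_model(name)
    f=240/np.tan(np.radians(m['fovy'])/2)
    if 'extrinsics' in m: E=np.array(m['extrinsics'])
    else: E=toolT(s or ctrl.read_state())@np.array(m['T_tool_cam'])
    return f,m['cx'],m['cy'],E,m
def ray_z(name,uv,z,s=None):
    f,cx,cy,E,m=cam(name,s)
    u,v=uv; 
    d=E[:3,:3]@np.array([(u-cx)/f,-(v-cy)/f,-1.]); o=E[:3,3]
    return o+d*(z-o[2])/d[2]
def proj(name,P,s=None):
    f,cx,cy,E,m=cam(name,s)
    p=np.linalg.inv(E)@np.append(P,1); return np.array([cx+f*p[0]/-p[2],cy-f*p[1]/-p[2]])
E
python3 - <<'E'
from h import *
s=ctrl.read_state();print(s)
for n in ['scene','top','wrist']:
    p,d=ctrl.grab_frame(n);save(n+'0',p);print(n,ctrl.camera_model(n))
    np.save(n+'0d.npy',d)
E
```

```text
pics
{'clock': 0.0, 'joints': array([-1.09519074,  0.69000443, -0.1945139 ,  1.56640001,  0.15728507,
        0.90248056, -0.21510884]), 'qd': array([ 3.00951987e-04, -7.76613003e-04,  8.92903148e-04, -1.28521168e-05,
        1.52907419e-03,  8.13945505e-06, -5.28807600e-04]), 'joint_torque': array([ 1.12837311e-03, -5.39608169e+01, -1.26661576e+00, -1.58530086e+01,
        8.96551501e-03,  9.49816749e-03,  7.05608031e-06]), 'tcp_pos': array([0.26699991, 0.56439016, 0.24945633]), 'tool_rot': array([-1.47182446e-04,  2.19074791e-01,  9.75707606e-01, -9.39485917e-04]), 'ft_force': array([-0.5434266 ,  0.42627997,  0.30118221]), 'ft_torque': array([0.03487657, 0.00742199, 0.01486197]), 'finger_gap': 0.9995807648794874}
scene {'fovy': 51.91887536408147, 'cx': 328.54901747159, 'cy': 247.9284202880954, 'extrinsics': array([[-0.37177628, -0.57132758,  0.73168791,  1.41388836],
       [ 0.92821542, -0.21681708,  0.30233505,  0.33057795],
       [-0.01408992,  0.791565  ,  0.61092252,  0.73446513],
       [ 0.        ,  0.        ,  0.        ,  1.        ]])}
top {'fovy': 51.55009102804697, 'cx': 322.3204129611435, 'cy': 238.85997169057657, 'extrinsics': array([[-0.09496565,  0.97460169, -0.20281291,  0.46094542],
       [-0.99547437, -0.09225533,  0.02279773,  0.00618811],
       [ 0.00350813,  0.20406006,  0.97895209,  0.88261019],
       [ 0.        ,  0.        ,  0.        ,  1.        ]])}
wrist {'fovy': 65.95510241491706, 'cx': 323.7133759198935, 'cy': 237.7196769891993, 'T_tool_cam': array([[-2.51588258e-04,  9.63876756e-01,  2.66348524e-01,
         6.76258716e-02],
       [ 9.99998372e-01,  7.18473721e-04, -1.65547105e-03,
         6.42507654e-04],
       [-1.78703448e-03,  2.66347673e-01, -9.63875367e-01,
        -1.22922807e-01],
       [ 0.00000000e+00,  0.00000000e+00,  0.00000000e+00,
         1.00000000e+00]])}
```

View pics/scene0.png

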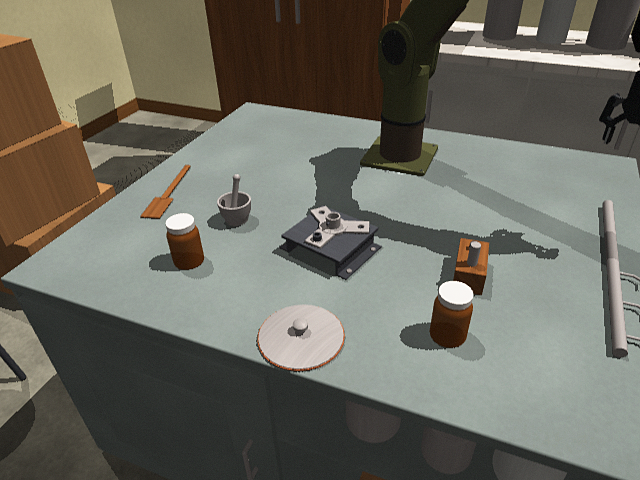

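View pics/top0.png

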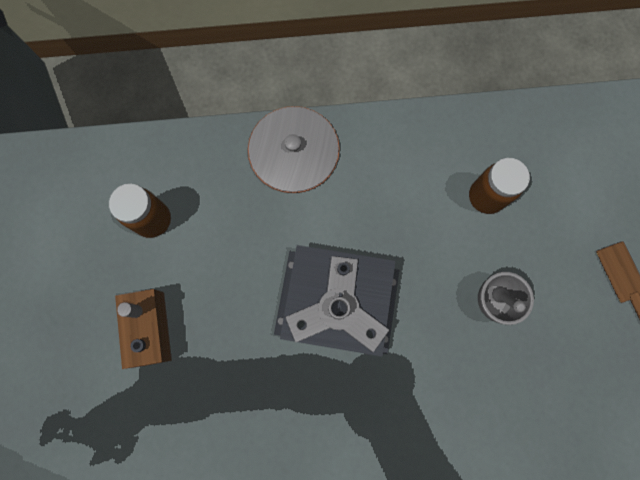

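View pics/wrist0.png

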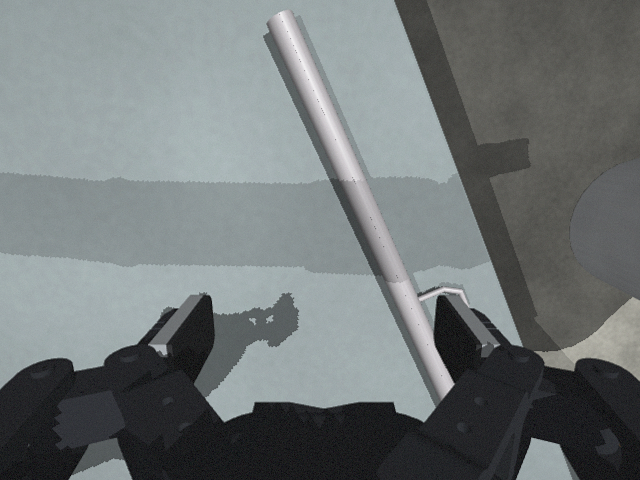

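The top picture shows the block at (140,328) with the drift (125,310) and bolt (138,345). The foot's socket is at (340,306), the first bolt at (344,268), and the free holes at (302,325) and (371,334). Next I measure these.

Run:
```python
from h import *
p,d=ctrl.grab_frame('top')
zz={'drift_mid':.056,'bolt_mid':.045,'free_hole_a':.056,'first_bolt':.056,'foot':0,'block':0,'riser':0,'mortar':0,'jar_left':0,'pot_lid':0}
for n,z in zz.items():
    for r in ctrl.place_of('top',n)[:3]:
        print(n,np.round(r['position'],1),round(r['score'],2),np.round(ray_z('top',r['position'],z),4))
print(ctrl.read_state()['clock'])
for n,uv,z in [('drifttop',(124.5,310),.108),('bolttop',(138.5,345),.070),('jr',(130,203),.115),('jl',(510,177),.115),('sock',(340,306.5),.084)]:
    print(n,ray_z('top',uv,z))
c=cv2.resize(p[230:370,260:420],None,fx=5,fy=4.2857,interpolation=cv2.INTER_CUBIC);save('footz',c)
c=cv2.resize(p[270:390,90:210],None,fx=5,fy=5,interpolation=cv2.INTER_CUBIC);save('blockz',c)
f,cx,cy,E,m=cam('top'); 
def pt(u,v): 
    D=d[v,u]; return (E@[ (u-cx)/f*D,-(v-cy)/f*D,-D,1])[:3]
for u,v in [(124,310),(138,345),(335,285),(148,315),(200,330),(325,315)]: print(u,v,pt(u,v).round(4))
```

```text
drift_mid [134.5 308.3] 0.77 [0.545  0.3063 0.056 ]
bolt_mid [148.3 329.6] 0.49 [0.5088 0.2882 0.045 ]
bolt_mid [143.  340.5] 0.44 [0.4919 0.2973 0.045 ]
free_hole_a [372.1 331.4] 0.76 [ 0.4706 -0.0795  0.056 ]
free_hole_a [299.9 321.5] 0.68 [0.4977 0.0367 0.056 ]
first_bolt [341.5 269.1] 0.94 [ 0.5776 -0.0402  0.056 ]
foot [343.2 271.8] 0.89 [ 0.5803 -0.0458  0.    ]
foot [136.2 306.5] 0.62 [0.5535 0.3236 0.    ]
block [152.1 330.9] 0.66 [0.5085 0.2968 0.    ]
riser [334.7 294.8] 0.61 [ 0.5409 -0.0266  0.    ]
mortar [494.7 301. ] 0.58 [ 0.5032 -0.3075  0.    ]
jar_left [150.3 220. ] 0.62 [0.7084 0.295  0.    ]
pot_lid [292.7 151.1] 0.57 [0.8171 0.0251 0.    ]
0.7
drifttop [0.53852634 0.30283455 0.108     ]
bolttop [0.48460177 0.29594989 0.07      ]
jr [0.70728836 0.28899379 0.115     ]
jl [ 0.69331261 -0.32446878  0.115     ]
sock [ 0.51394222 -0.03003182  0.084     ]
124 310 [0.5385 0.3034 0.1085]
138 345 [0.4847 0.2968 0.0699]
335 285 [ 0.5518 -0.0266  0.0577]
148 315 [0.532  0.2847 0.0553]
200 330 [0.502  0.2129 0.0033]
325 315 [ 0.5042 -0.0053  0.058 ]
```

View pics/footz.png

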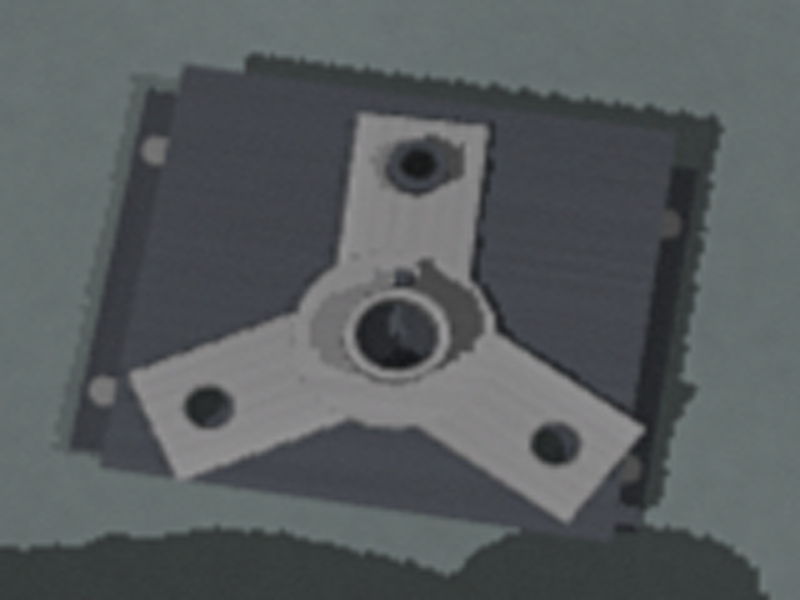

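View pics/blockz.png

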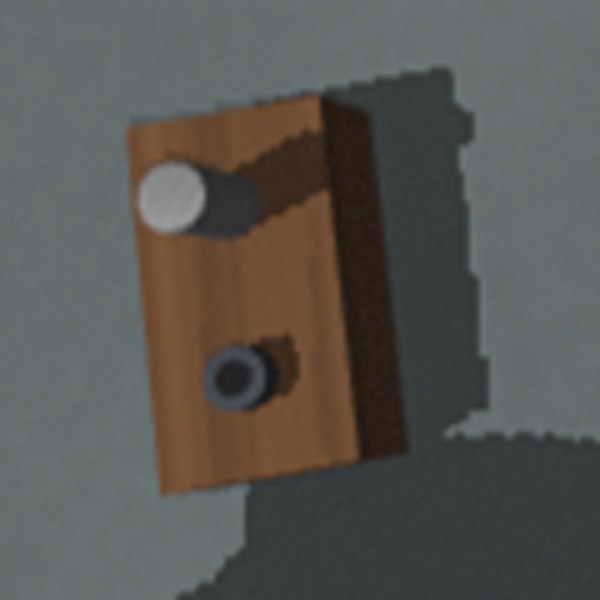

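```bash
cat >> h.py <<'E'
def go(x,y,z,yawy=None):
    """yawy: world angle (deg) of tool y; prints shift mm & rotvec in tool axes"""
    s=ctrl.read_state();T=toolT(s)
    if yawy is None: yawy=np.degrees(np.arctan2(T[1,1],T[0,1]))
    a=np.radians(yawy); Y=np.array([np.cos(a),np.sin(a),0]);Z=np.array([0,0,-1.]);X=np.cross(Y,Z)
    D=np.stack([X,Y,Z],1)
    t=T[:3,:3].T@(np.array([x,y,z])-T[:3,3])*1000
    r=R.from_matrix(T[:3,:3].T@D).as_rotvec()
    print('t',s['clock'],'shift',t.round(1),'dist',np.linalg.norm(t).round(1),'rot',r.round(4),'deg',np.degrees(np.linalg.norm(r)).round(1))
E
python3 - <<'E'
from h import *
go(.485,-.02,.18,97)
E
```

```text
t 0.7 shift [-447.  -435.7   70.3] dist 628.2 rot [ 1.00e-04 -0.00e+00 -5.64e-01] deg 32.3
```

Request:
apply_moves(series=[[-447,-436,70,0,0,-0.564,100],[-447,-436,70,0,0,-0.564,100],[-447,-436,70,0,0,-0.564,100],[-447,-436,70,0,0,-0.564,100],[-447,-436,70,0,0,-0.564,100],[-447,-436,70,0,0,-0.564,100],[-447,-436,70,0,0,-0.564,100],[-447,-436,70,0,0,-0.564,100],[-447,-436,70,0,0,-0.564,100],[-447,-436,70,0,0,-0.564,100],[-447,-436,70,0,0,-0.564,100],[-447,-436,70,0,0,-0.564,100]])

```text
clock: 1.7
tcp_pos: [0.4411, 0.0975, 0.1947]
tool_rot: [0.0, -0.061, 0.998, 0.0]
ft_force: [0.3, 0.6, 1.0]
finger_gap: 0.995
```

Run:
```python
from h import *
print(ctrl.read_state()['tcp_pos'])
go(.485,-.02,.18,97)
```

```text
[0.44113261 0.09747901 0.19465265]
t 1.7 shift [ -29.2 -122.    14.7] dist 126.3 rot [0.0002 0.001  0.0003] deg 0.1
```

Request:
apply_moves(series=[[-29,-122,15,0,0,0,100],[-29,-122,15,0,0,0,100],[-29,-122,15,0,0,0,100],[-29,-122,15,0,0,0,100],[-29,-122,15,0,0,0,100],[-29,-122,15,0,0,0,100]])

```text
clock: 2.2
tcp_pos: [0.4849, -0.0197, 0.1797]
tool_rot: [0.001, -0.061, 0.998, 0.001]
ft_force: [0.0, 1.4, -0.4]
finger_gap: 1.0
```

Run:
```python
from h import *
s=ctrl.read_state();print(s['tcp_pos'],s['clock'])
p,d=ctrl.grab_frame('wrist');save('w1',p);np.save('w1d.npy',d);np.save('w1T.npy',toolT(s))
for n,z in [('free_hole_a',.056),('first_bolt',.056)]:
    for r in ctrl.place_of('wrist',n)[:3]:
        print(n,np.round(r['position'],1),round(r['score'],2),np.round(ray_z('wrist',r['position'],z,s),4))
```

```text
[ 0.48488576 -0.01968415  0.17970837] 2.2
free_hole_a [401.9 257.4] 0.81 [0.4937 0.0379 0.056 ]
free_hole_a [241.5 201.7] 0.71 [ 0.4678 -0.0764  0.056 ]
first_bolt [280.2 346.7] 0.87 [ 0.5747 -0.0406  0.056 ]
```

View pics/w1.png

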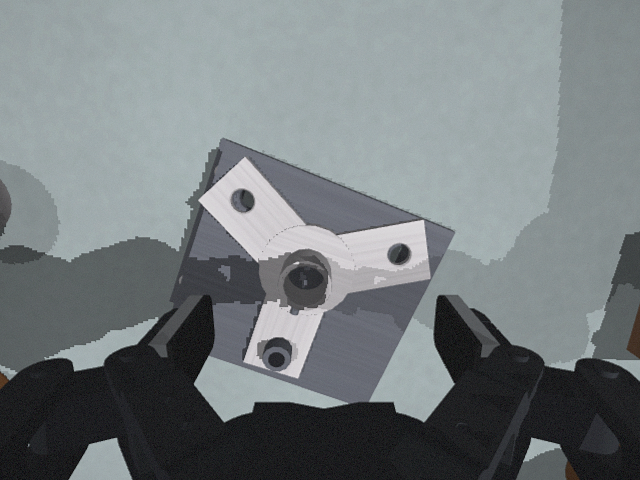

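The wrist view shows the free holes at (400,254) and (243,201), and the first bolt at (277,352). I zoom on the holes.

Run:
```python
from h import *
p=cv2.imread('pics/w1.png');d=np.load('w1d.npy')
a=cv2.resize(p[234:274,380:420],None,fx=10,fy=10,interpolation=cv2.INTER_CUBIC)
b=cv2.resize(p[181:221,223:263],None,fx=10,fy=10,interpolation=cv2.INTER_CUBIC)
cv2.imwrite('pics/holes.png',cv2.convertScaleAbs(np.hstack([a,b]),alpha=1.3))
np.set_printoptions(linewidth=250)
T=np.load('w1T.npy')@np.array(ctrl.camera_model('wrist')['T_tool_cam']);f,cx,cy,_,_=cam('wrist')
v,u=np.mgrid[0:480,0:640];P=np.stack([(u-cx)/f*d,-(v-cy)/f*d,-d],-1)@T[:3,:3].T+T[:3,3]
z=(P[:,:,2]*1000).round().astype(int)
print(z[240:270,384:416:1]);print(z[187:216,228:260])
np.save('w1P.npy',P)
```

```text
[[ 56  56  56  55  56  54  55  56  56  56  55  56  55 303  55  55  56  56  56  56  56  56  56  56  55  55  55  56  56  56  56  55]
 [ 56  55  56  55  56  57  56  56  56  55  55  56  56  56  57  56  55  55  56  57  56  56  56  57  56  55  57  56  56  56  55  56]
 [ 56  56  56  57  55  56  56  56  55  55  55  55  56  56  56  56  56  54  55  55  56  56  56  55  55  55  56  57  56  56  55  56]
 [ 56  56  55  55  56  54  57  56  56  55  56  56  56  55  55  56  54  56  56  55  55  56  55  56  56  57  57  55  54  55  55  56]
 [ 56  55  57  56  56  55  56  56  57  55  54  50  50  49  50  50  51  50  50  50  55  55  56  56  57  56  55  56  55  56  55  56]
 [ 56  57  56  57  55  56  57  55  54  50  50  49  49  50  50  49  50  49  49  49  49  51  55  56  56  57  55  55  56  56  56  56]
 [ 55  57  55  57  55  57  56  50  50  50  49  49  49  49  49  -1   0   1  -1   3  48  49  50  55  55  56  55  56  55  57  55  56]
 [ 56  56  55  55  56  56  50  50  49  49  49  50  -1   0  -1  -2  -1  -1   1   3   6   8  11  51  55  56  56  56  56  56  56  56]
 [ 56  57  55  56  56  50  49  51  49  48  -1   0  -
[... 5930 characters left out ...]
 54  55  55  55  56  55  55  56  55  54  56]
 [ 55  54  55  56  55  57  56  55  56  54  54  52  53  52  51  51  50  51  53  54  54  55  54  56  55  56  56  56  56  56  56  55]
 [ 57  56  57  55  57  55  56  56  55  54  54  56  54  56  54  56  54  54  55  55  55  56  55  56  56  56  56  56  56  56  55  57]
 [ 56  55  56  56  54  57  55  56  55  57  55  54  55  54  55  56  56  55  56  56  56  55  55  55  55  55  57  56  56  55  55  56]
 [ 55  56  55  57  56  55  56  56  55  55  55  56  56  56  56  56  55  55  55  56 303  56  56  55  56  54  56  55  57  57  56  55]
 [ 56  55  55  57  55  56  56  56  56  56  57  55  54  56  55  57  55  56  55  56  56  56  54  54  58  55  56  55  56  56  56  55]]
```

View pics/holes.png

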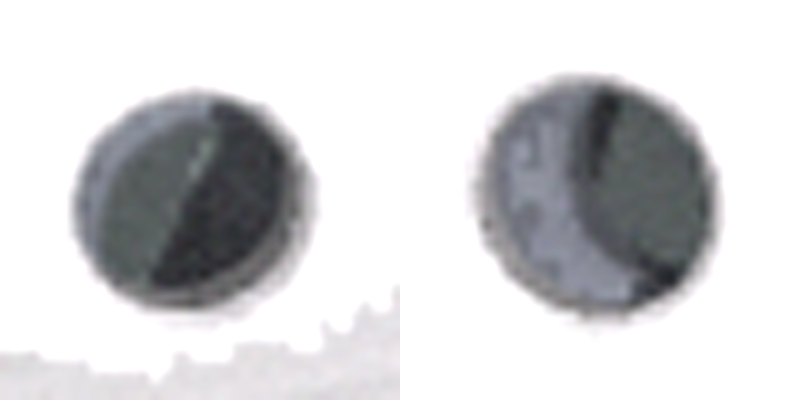

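```bash
cat > fit.py <<'E'
from h import *
from scipy.optimize import minimize
def fit(d,T,boxc,c0,hw=22):
    f,cx,cy,_,m=cam('wrist'); E=T@np.array(m['T_tool_cam'])
    u0,v0=boxc
    v,u=np.mgrid[v0-hw:v0+hw,u0-hw:u0+hw]; D=d[v,u]
    ray=np.stack([(u-cx)/f,-(v-cy)/f,-np.ones(u.shape)],-1)@E[:3,:3].T
    o=E[:3,3]; P=ray*D[...,None]+o; z=P[...,2]
    ok=(z<.08)&(z>-.02)
    zt=np.median(z[ok&(z>.053)]); dz=zt-.056
    XY=lambda h:(o+ray*((h+dz-o[2])/ray[...,2])[...,None])[...,:2]
    lev={h:XY(h) for h in np.arange(.056,.0415,-.001).round(3)}
    def model(q):
        fc,rc=q[:2]/1000,q[2:4]/1000
        ins=lambda c,h:1/(1+np.exp((np.linalg.norm(lev[h]-c,axis=-1)-.008)/.0002))
        # expected depth: soft chain
        alive=np.ones(z.shape); out=np.zeros(z.shape); prev=None
        hs=[.056,.055,.054,.053,.052,.051,.050]
        for h in hs:
            a=alive*ins(fc,h); out+=(alive-a)*h; alive=a
        for h in [.050,.049,.048,.047,.046,.045,.044,.043,.042]:
            a=alive*ins(rc,h); out+=(alive-a)*h; alive=a
        out+=alive*.030
        return out
    tz=np.where(z-dz<.0405,.030,z-dz)
    cost=lambda q:(np.abs(model(q)-tz)[ok]*1000).clip(0,8).mean()
    best=None
    for ox in (-5,0,5):
        for oy in (-5,0,5):
            q0=np.array([c0[0]*1000,c0[1]*1000,c0[0]*1000+ox,c0[1]*1000+oy])
            r=minimize(cost,q0,method='Nelder-Mead',options=dict(initial_simplex=np.vstack([q0]+[q0+3*e for e in np.eye(4)]),xatol=.02,fatol=1e-5,maxiter=1500))
            if best is None or r.fun<best.fun: best=r
    return best.x,best.fun,dz
E
python3 - <<'E'
from fit import *
d=np.load('w1d.npy');T=np.load('w1T.npy')
A,fa,dz=fit(d,T,(399,254),ray_z('wrist',(399,254),.056)[:2]);print('A',A.round(2),fa,dz,A[2:]-A[:2],np.linalg.norm(A[2:]-A[:2]))
B,fb,dz=fit(d,T,(243,201),ray_z('wrist',(243,201),.056)[:2]);print('B',B.round(2),fb,dz,B[2:]-B[:2],np.linalg.norm(B[2:]-B[:2]))
print(np.linalg.norm(A[:2]-B[:2]),np.linalg.norm(A[2:]-B[2:]))
m=(A[:2]+B[:2])/2; t=(A[:2]-B[:2])/np.linalg.norm(A[:2]-B[:2]); x=np.array([t[1],-t[0]])
fbolt=m+99*x; print('first bolt',fbolt,'yaw',np.arctan2(x[1],x[0]),'socket',m+33*x)
# swing about the first bolt to align A or B
for q in (A,B):
    v=q[:2]-fbolt; w=q[2:]-fbolt; print(np.linalg.norm(v),np.linalg.norm(w),np.degrees(np.arctan2(v[0]*w[1]-v[1]*w[0],v@w)))
E
```

```text
A [491.68  34.97 494.78  38.19] 0.6249460168513004 -0.00028485986123705925 [3.10092939 3.22020083] 4.470509642571194
B [467.08 -76.41 465.77 -71.85] 0.6493583445288312 -0.0004447776254710781 [-1.3086413   4.55518931] 4.739440021975682
114.05782533253316 113.7981155337114
first bolt [576.04744563 -42.07326221] yaw -0.21739828513067422 socket [511.6009591 -27.8377301]
114.25102572798485 114.21998203046758 -2.242310833291253
114.25102572798485 114.22861369144826 -2.377160201502069
```

Depth fits show both riser holes lying 4.6 mm clockwise of the foot's holes. The hole spacing comes out at 114.06 mm against the given 114, so the fit looks trustworthy. Next I look at the drift and bolt from the same tool yaw.

Run:
```python
from h import *
go(.512,.30,.225,97)
```

```text
t 2.35 shift [-67.1 312.  -44.5] dist 322.3 rot [0.0011 0.0015 0.0038] deg 0.2
```

Request:
apply_moves(series=[[-67,312,-45,0,0,0,100],[-67,312,-45,0,0,0,100],[-67,312,-45,0,0,0,100],[-67,312,-45,0,0,0,100],[-67,312,-45,0,0,0,100],[-67,312,-45,0,0,0,100],[-67,312,-45,0,0,0,100],[-67,312,-45,0,0,0,100],[-67,312,-45,0.001,0.0015,0.004,100],[-67,312,-45,0.001,0.0015,0.004,100]])

```text
clock: 3.18
tcp_pos: [0.5098, 0.3046, 0.2259]
tool_rot: [0.0, -0.065, 0.998, 0.001]
ft_force: [-0.2, -0.6, -0.3]
finger_gap: 1.004
```

Run:
```python
from h import *
s=ctrl.read_state();print(s['tcp_pos'],s['clock'],s['tool_rot'])
p,d=ctrl.grab_frame('wrist');save('w2',p);np.save('w2d.npy',d)
T=toolT(s)@np.array(ctrl.camera_model('wrist')['T_tool_cam']);f,cx,cy,_,_=cam('wrist')
v,u=np.mgrid[0:480,0:640];P=np.stack([(u-cx)/f*d,-(v-cy)/f*d,-d],-1)@T[:3,:3].T+T[:3,3]
near=lambda x,y,r:np.hypot(P[...,0]-x,P[...,1]-y)<r
for n,x,y,zt,rad in [('drift',.5385,.303,.108,.011),('bolt',.4847,.296,.070,.0105)]:
    m=near(x,y,.03)&(abs(P[...,2]-zt)<.004)&(v<400)
    q=P[m]; (c,r)=cv2.minEnclosingCircle((q[:,:2]*1000).astype(np.float32))
    print(n,m.sum(),q.mean(0),np.median(q[:,2]),c,r)
    print(u[m].mean(),v[m].mean())
np.save('w2P.npy',P)
```

```text
[0.5098316  0.30456656 0.22588979] 3.1833 [ 1.04178811e-04 -6.46440693e-02  9.97907562e-01  1.27704784e-03]
drift 709 [0.53859207 0.30429474 0.10721733] 0.10730230834407598 (539.18505859375, 304.4074401855469) 10.932116508483887
316.1382228490832 277.24682651622004
bolt 577 [0.48341035 0.29979759 0.06941349] 0.06941008458533127 (483.6094970703125, 299.83465576171875) 10.407687187194824
320.0311958405546 190.44020797227037
```

View pics/w2.png

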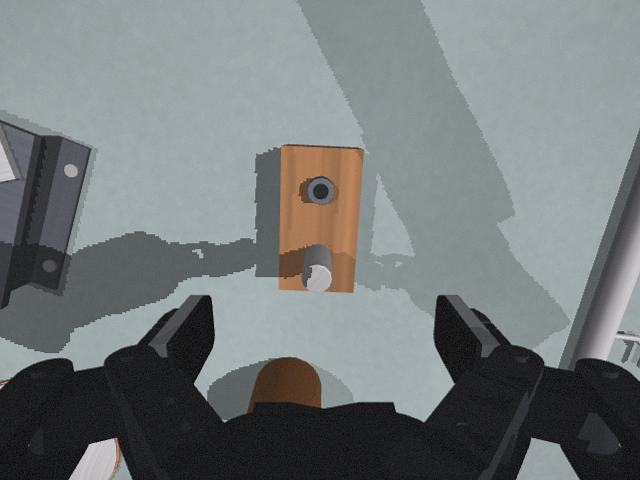

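Run:
```python
from h import *
go(.539,.3044,.140,97)
go(.539,.3044,.084,97)
```

```text
t 3.2333 shift [-28.8  -0.8  85.4] dist 90.1 rot [-0.0002 -0.0006  0.004 ] deg 0.2
t 3.2333 shift [-28.9  -0.8 141.4] dist 144.3 rot [-0.0002 -0.0006  0.004 ] deg 0.2
```

Request:
apply_moves(series=[[-29,-1,60,0,0,0.004,100],[-29,-1,85,0,0,0.004,80],[-29,-1,85,0,0,0.004,70],[-29,-1,110,0,0,0.004,60],[-29,-1,135,0,0,0.004,60],[-29,-1,141.4,0,0,0.004,60],[-29,-1,141.4,0,0,0.004,60],[-29,-1,141.4,0,0,0.004,60]], force=80)

```text
clock: 3.9
tcp_pos: [0.5393, 0.3041, 0.0852]
tool_rot: [0.0, -0.061, 0.998, -0.0]
ft_force: [0.4, 1.3, -0.0]
finger_gap: 0.598
```

Run:
```python
from h import *
s=ctrl.read_state();print(s['tcp_pos'],s['clock'],s['ft_force'])
p,d=ctrl.grab_frame('wrist');save('w3',p)
go(.539,.3044,.084,97)
```

```text
[0.53932675 0.30405611 0.08521308] 3.9 [ 0.406596    1.26102332 -0.01100832]
t 3.95 shift [ 0.8 -0.   1.8] dist 2.0 rot [ 0.0008  0.0014 -0.0002] deg 0.1
```

View pics/w3.png

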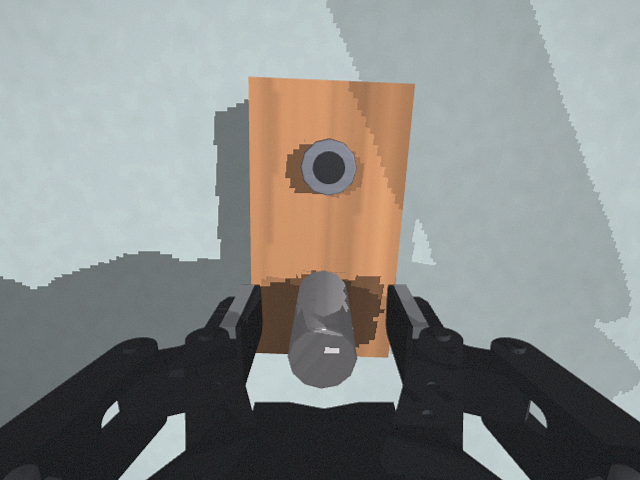

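The drift at (322,345) stands central between the jaws, whose inner faces are at columns 258 and 390. I close on it.

Request:
apply_moves(series=[[0,0,0,0,0,0,40],[0,0,0,0,0,0,20],[0,0,0,0,0,0,15],[0,0,0,0,0,0,15],[0,0,0,0,0,0,15],[0,0,0,0,0,0,15]], force=80)

```text
clock: 4.45
tcp_pos: [0.5408, 0.3048, 0.0876]
tool_rot: [0.002, -0.061, 0.998, 0.001]
ft_force: [0.2, -1.5, 6.9]
finger_gap: 0.236
```

Run:
```python
from h import *
s=ctrl.read_state();print(s['tcp_pos'],s['clock'],s['ft_force'])
T=toolT(s)
p,d=ctrl.grab_frame('wrist');save('w4',p)
Tc=np.array(ctrl.camera_model('wrist')['T_tool_cam']);f,cx,cy,_,_=cam('wrist')
v,u=np.mgrid[0:480,0:640];P=np.stack([(u-cx)/f*d,-(v-cy)/f*d,-d],-1)@Tc[:3,:3].T+Tc[:3,3]
W=P@T[:3,:3].T+T[:3,3]
m=(abs(W[...,2]-.108)<.003)&(np.hypot(W[...,0]-.539,W[...,1]-.3044)<.03)&(abs(u-322)<45)
q=P[m]*1000
print(m.sum(),q.mean(0),cv2.minEnclosingCircle(q[:,:2].astype(np.float32)), u[m].mean(),v[m].mean())
m=(abs(W[...,2]-.070)<.003)&(np.hypot(W[...,0]-.484,W[...,1]-.2998)<.02)
q=W[m]*1000
print('bolt',cv2.minEnclosingCircle(q[:,:2].astype(np.float32)))
```

```text
[0.54075459 0.3047623  0.08764054] 4.45 [ 0.24958665 -1.47201091  6.85245491]
4028 [  2.30562566   0.70686703 -19.41625956] ((0.8686226606369019, 0.1923590749502182), 17.46795654296875) 323.24627606752733 347.8006454816286
bolt ((483.7945556640625, 299.7995910644531), 10.465932846069336)
```

View pics/w4.png

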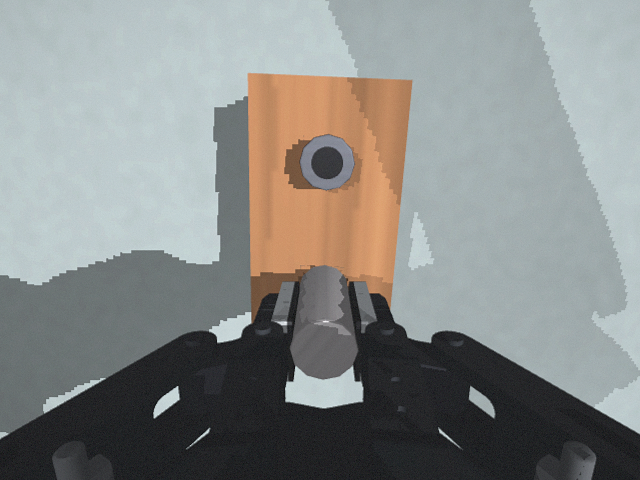

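Request:
apply_moves(series=[[0,0,-20,0,0,0,15],[0,0,-50,0,0,0,15],[0,0,-85,0,0,0,15],[0,0,-113,0,0,0,15],[0,0,-113,0,0,0,15],[0,0,-113,0,0,0,15]], force=80)

```text
clock: 5.0
tcp_pos: [0.5412, 0.3051, 0.2027]
tool_rot: [0.004, -0.061, 0.998, 0.002]
ft_force: [-0.5, -0.4, -3.7]
finger_gap: 0.238
```

```bash
cat > inhand.py <<'E'
from h import *
import sys
s=ctrl.read_state();print(s['tcp_pos'],s['clock'],s['ft_force'],s['finger_gap'])
T=toolT(s)
p,d=ctrl.grab_frame('wrist');save(sys.argv[1],p);np.save(sys.argv[1]+'d.npy',d)
Tc=np.array(ctrl.camera_model('wrist')['T_tool_cam']);f,cx,cy,_,_=cam('wrist')
v,u=np.mgrid[0:480,0:640];P=np.stack([(u-cx)/f*d,-(v-cy)/f*d,-d],-1)@Tc[:3,:3].T+Tc[:3,3]
np.save(sys.argv[1]+'P.npy',P)
m=(np.hypot(P[...,0],P[...,1])<.016)&(P[...,2]<.05)
z=P[m][:,2]*1000; h=np.histogram(z,bins=np.arange(-30,10,1)); print(list(zip(h[1],h[0])))
E
python3 inhand.py w5
python3 - <<'E'
from h import *
s=ctrl.read_state();
go(.4665,-.0735,.20,97)
E
```

```text
[0.54117411 0.30505449 0.20273004] 5.0 [-0.54525258 -0.35752898 -3.70450439] 0.23808593878230416
[(np.int64(-30), np.int64(8)), (np.int64(-29), np.int64(16)), (np.int64(-28), np.int64(57)), (np.int64(-27), np.int64(107)), (np.int64(-26), np.int64(83)), (np.int64(-25), np.int64(39)), (np.int64(-24), np.int64(31)), (np.int64(-23), np.int64(45)), (np.int64(-22), np.int64(36)), (np.int64(-21), np.int64(759)), (np.int64(-20), np.int64(1939)), (np.int64(-19), np.int64(750)), (np.int64(-18), np.int64(528)), (np.int64(-17), np.int64(186)), (np.int64(-16), np.int64(133)), (np.int64(-15), np.int64(105)), (np.int64(-14), np.int64(88)), (np.int64(-13), np.int64(128)), (np.int64(-12), np.int64(114)), (np.int64(-11), np.int64(99)), (np.int64(-10), np.int64(84)), (np.int64(-9), np.int64(98)), (np.int64(-8), np.int64(88)), (np.int64(-7), np.int64(87)), (np.int64(-6), np.int64(89)), (np.int64(-5), np.int64(67)), (np.int64(-4), np.int64(104)), (np.int64(-3), np.int64(84)), (np.int64(-2), np.int64(90)), (np.int64(-1), np.int64(56)), (np.int64(0), np.int64(78)), (np.int64(1), np.int64(81)), (np.int64(2), np.int64(90)), (np.int64(3), np.int64(56)), (np.int64(4), np.int64(62)), (np.int64(5), np.int64(70)), (np.int64(6), np.int64(69)), (np.int64(7), np.int64(71)), (np.int64(8), np.int64(70))]
t 5.05 shift [ 1.189e+02 -3.660e+02  1.000e-01] dist 384.8 rot [ 0.001   0.0042 -0.0008] deg 0.2
```

View pics/w5.png

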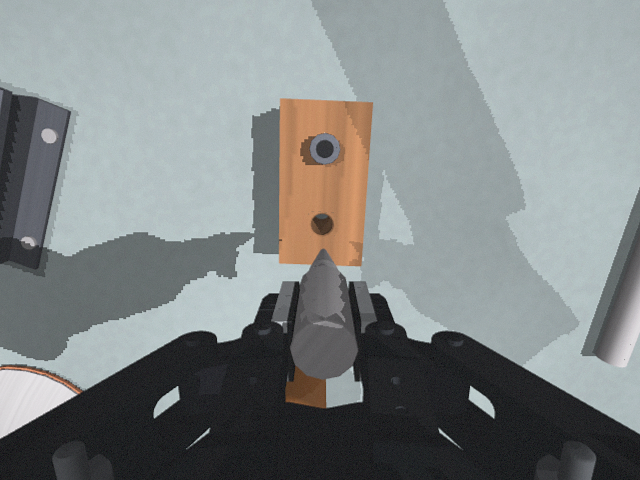

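Run:
```python
from h import *
P=np.load('w5P.npy')*1000
v,u=np.mgrid[0:480,0:640]
m=(np.hypot(P[...,0],P[...,1])<14)&(abs(P[...,2]+20)<1.3)&(abs(u-324)<36)
m=cv2.morphologyEx(m.astype(np.uint8),cv2.MORPH_OPEN,np.ones((5,5)))>0
q=P[m];print('top',m.sum(),q.mean(0),cv2.minEnclosingCircle(q[:,:2].astype(np.float32)),u[m].min(),u[m].max(),v[m].min(),v[m].max())
for zz in (40,50,60,70,78,82):
    m=(np.hypot(P[...,0],P[...,1])<14)&(abs(P[...,2]-zz)<3)&(abs(u-324)<36); q=P[m]
    if m.sum(): print(zz,m.sum(),q.mean(0).round(2),(q[:,1].min()+q[:,1].max())/2, q[:,0].max())
```

```text
top 2237 [  1.92221471   1.18496584 -19.68882555] ((1.595682978630066, 0.7860642075538635), 10.788141250610352) 294 355 320 378
40 38 [ 8.54  0.73 41.57] 0.8344649989164648 9.29702464376072
50 52 [ 7.69  0.48 49.49] 0.5882418321455591 9.217903272803238
60 28 [ 6.47  0.17 59.76] 0.5706038731795542 7.655181947861585
70 19 [ 5.1   0.46 69.88] 0.330160469291783 5.9362927920310335
78 11 [ 4.09  0.45 78.23] 0.5438624746787241 4.704930011161013
82 8 [3.650e+00 6.000e-02 8.144e+01] -0.005645892809240438 4.085704329609322
```

Request:
apply_moves(series=[[118.5,-366,0,0,0,0,15],[118.5,-366,0,0,0,0,15],[118.5,-366,0,0,0,0,15],[118.5,-366,0,0,0,0,15],[118.5,-366,0,0,0,0,15],[118.5,-366,0,0,0,0,15],[118.5,-366,0,0,0,0,15],[118.5,-366,0,0,0,0,15],[118.5,-366,0,0,0,0,15],[118.5,-366,0,0,0.004,0,15],[118.5,-366,0,0,0.004,0,15],[118.5,-366,0,0,0.004,0,15]], force=80)

```text
clock: 6.05
tcp_pos: [0.466, -0.074, 0.1991]
tool_rot: [-0.001, -0.06, 0.998, 0.001]
ft_force: [-0.4, 0.6, -2.5]
finger_gap: 0.239
```

```bash
python3 inhand.py w6 | head -1
python3 - <<'E'
from h import *
go(.468,-.0737,.16,97)
E
```

```text
[ 0.46601512 -0.07401858  0.19906836] 6.05 [-0.37005832  0.58325682 -2.50153376] 0.2387024022498608
t 6.1 shift [-1.3 -1.4 39.4] dist 39.4 rot [ 0.0024 -0.0009 -0.0001] deg 0.1
```

View pics/w6.png

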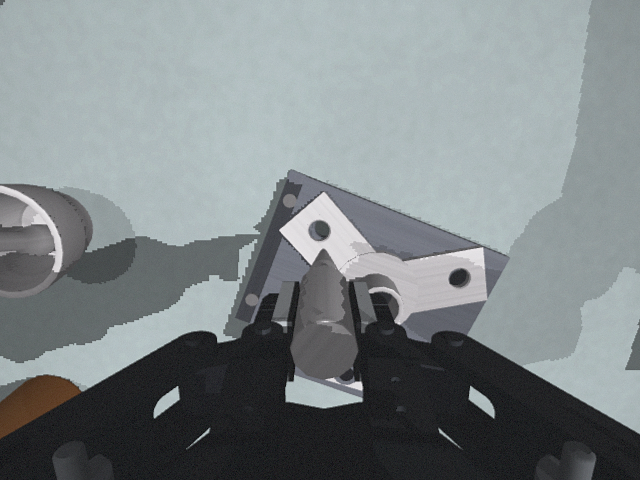

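Run:
```python
from fit import *
d=np.load('w6d.npy')
s=ctrl.read_state();T=toolT(s);print(s['tcp_pos'],s['clock'],np.abs(s['qd']).max())
B,fb,dz=fit(d,T,(320,231),ray_z('wrist',(320,231),.056,s)[:2],16);print('B',B.round(2),fb,dz,B[2:]-B[:2])
A,fb,dz=fit(d,T,(459,277),ray_z('wrist',(459,277),.056,s)[:2],18);print('A',A.round(2),fb,dz,A[2:]-A[:2])
print(np.linalg.norm(A[:2]-B[:2]),np.linalg.norm(A[2:]-B[2:]))
```

```text
[ 0.4665943  -0.07257594  0.19936232] 6.1 0.026332181066591583
B [467.91 -75.01 466.36 -70.68] 0.6733303464656549 -8.568927439226576e-05 [-1.54541817  4.3263527 ]
A [492.17  36.48 495.05  40.04] 0.712879360846194 0.00017323011021402185 [2.88148115 3.56567483]
114.09289990456212 114.37883831819597
```

Request:
apply_moves(series=[[-1.3,-1.2,39,0.002,0,0,15],[-1.3,-1.2,49,0.002,0,0,15],[-1.3,-1.2,49,0.002,0,0,15],[-1.3,-1.2,49,0.002,0,0,15],[-1.3,-1.2,49,0.002,0,0,15],[-1.3,-1.2,49,0.002,0,0,15]], force=80)

```text
clock: 6.6
tcp_pos: [0.4688, -0.0728, 0.1513]
tool_rot: [0.001, -0.062, 0.998, 0.0]
ft_force: [0.3, 0.5, -2.2]
finger_gap: 0.241
```

```bash
python3 inhand.py w7 | head -1
python3 - <<'E'
from h import *
go(.468,-.0737,.148,97)
p=cv2.imread('pics/w7.png');cv2.imwrite('pics/w7z.png',cv2.resize(p[150:330,230:430],None,fx=4,fy=3.3,interpolation=cv2.INTER_CUBIC))
E
```

```text
[ 0.46883051 -0.07275998  0.15126479] 6.6 [ 0.3257054   0.4502312  -2.18936641] 0.24114647846003298
t 6.65 shift [ 0.8 -0.6  3.3] dist 3.4 rot [0.0003 0.0012 0.0005] deg 0.1
```

View pics/w7z.png

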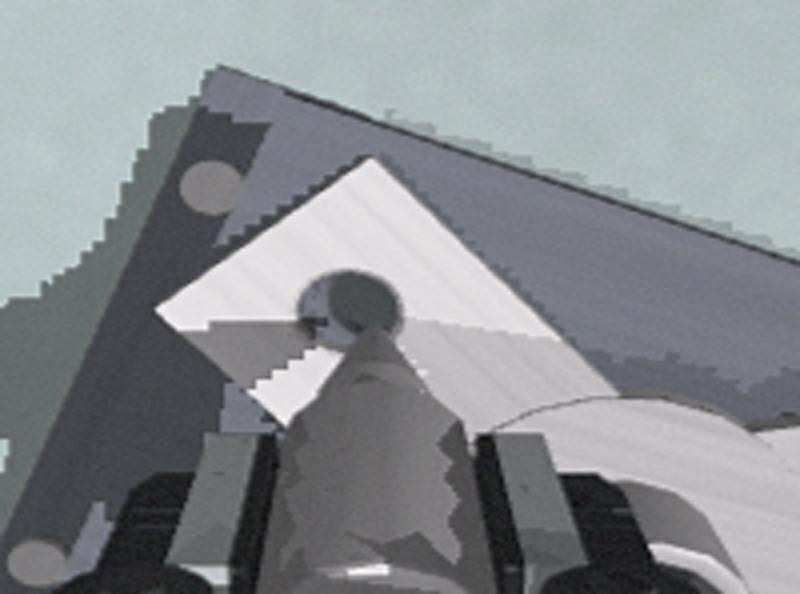

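Request:
apply_moves(series=[[0.8,-0.6,6,0,0.001,0,15],[0.8,-0.6,12,0,0.001,0,15],[0.8,-0.6,18,0,0.001,0,15],[0.8,-0.6,20,0,0.001,0,15],[0.8,-0.6,20,0,0.001,0,15]], force=80)

```text
clock: 7.07
tcp_pos: [0.4675, -0.0737, 0.1305]
tool_rot: [-0.001, -0.061, 0.998, 0.0]
ft_force: [0.3, -0.1, -2.2]
finger_gap: 0.239
```

```bash
python3 inhand.py w8 | head -1
python3 - <<'E'
from h import *
go(.4675,-.0723,.110,97)
p=cv2.imread('pics/w8.png');cv2.imwrite('pics/w8z.png',cv2.resize(p[150:330,230:430],None,fx=4,fy=3.3,interpolation=cv2.INTER_CUBIC))
E
```

```text
[ 0.46753666 -0.07370899  0.13048717] 7.0667 [ 0.26348868 -0.12196707 -2.20498636] 0.23888695385396996
t 7.1167 shift [ 0.   1.4 20.8] dist 20.9 rot [ 0.0004 -0.0009  0.0007] deg 0.1
```

View pics/w8z.png

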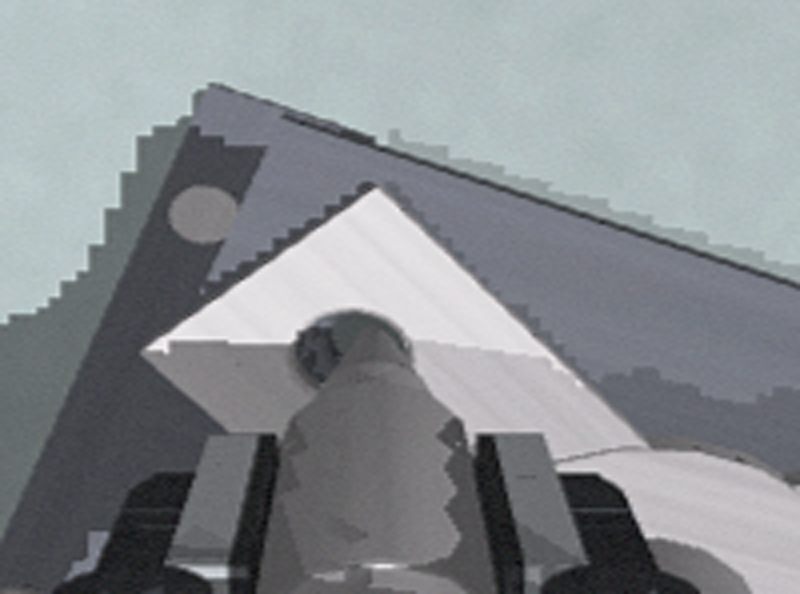

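The tip is inside both holes with no contact force; the -2.2 N is just the drift's weight. I slide it to the riser hole's centre while going down.

Request:
apply_moves(series=[[0,0.7,6,0,0,0,15],[0,1.4,12,0,0,0,15],[0,1.4,17,0,0,0,15],[0,1.4,21,0,0,0,15],[0,1.4,21,0,0,0,15],[0,1.4,21,0,0,0,15]], force=80)

```text
clock: 7.62
tcp_pos: [0.4675, -0.0728, 0.1093]
tool_rot: [-0.001, -0.061, 0.998, -0.0]
ft_force: [1.4, -4.1, -3.6]
finger_gap: 0.242
```

Run:
```python
from h import *
s=ctrl.read_state();print(s['tcp_pos'],s['ft_force'],s['ft_torque'])
go(.4675,-.0723,.096,97)
```

```text
[ 0.46745728 -0.07275874  0.10933164] [ 1.42802376 -4.07497486 -3.64598087] [-0.98043676 -0.36343135  0.055304  ]
t 7.6167 shift [-0.1  0.5 13.3] dist 13.3 rot [-0.0001 -0.0016  0.0001] deg 0.1
```

Request:
apply_moves(series=[[0,0.5,4,0,0,0,15],[0,0.5,8,0,-0.001,0,15],[0,0.5,12,0,-0.001,0,15],[0,0.5,14,0,-0.001,0,15],[0,0.5,14,0,-0.001,0,15]], force=80)

```text
clock: 8.03
tcp_pos: [0.4673, -0.0721, 0.0947]
tool_rot: [-0.001, -0.061, 0.998, 0.0]
ft_force: [1.8, -4.6, -4.6]
finger_gap: 0.235
```

Run:
```python
from h import *
s=ctrl.read_state();print(s['tcp_pos'],s['ft_force'],s['ft_torque'])
go(.4675,-.0723,.0876,97)
```

```text
[ 0.46728454 -0.0720906   0.09474333] [ 1.7830722  -4.62345244 -4.61761362] [-0.93855117 -0.40695648 -0.03200086]
t 8.0333 shift [-0.2 -0.2  7.1] dist 7.1 rot [ 0.0003 -0.0012  0.0004] deg 0.1
```

Request:
apply_moves(series=[[0,0,3,0,-0.001,0,15],[0,0,6,0,-0.001,0,15],[0,0,8,0,-0.001,0,15],[0,0,9,0,-0.001,0,15],[0,0,9,0,-0.001,0,15]], force=80)

```text
clock: 8.45
tcp_pos: [0.4672, -0.072, 0.0876]
tool_rot: [0.001, -0.061, 0.998, -0.001]
ft_force: [-3.5, -2.4, 25.8]
finger_gap: 0.241
```

Run:
```python
from h import *
s=ctrl.read_state();print(s['tcp_pos'],s['ft_force'],s['ft_torque'])
go(.4675,-.0723,.0876,97)
```

```text
[ 0.46724306 -0.07199311  0.08762515] [-3.50912941 -2.39160776 25.76170172] [-0.6922529   0.71647404 -0.02715796]
t 8.45 shift [-0.2 -0.3  0. ] dist 0.4 rot [-0.0011  0.0013  0.0008] deg 0.1
```

Contact of 26 N at exactly the seated height (tcp z 0.0876). I relax the push, then open and lift.

Request:
apply_moves(series=[[0,0,-0.5,0,0,0,15],[0,0,-0.5,0,0,0,15],[0,0,-0.5,0,0,0,30],[0,0,-0.5,0,0,0,60],[0,0,-0.5,0,0,0,60],[0,0,-0.5,0,0,0,60]], force=80)

```text
clock: 8.95
tcp_pos: [0.4671, -0.0711, 0.0878]
tool_rot: [0.001, -0.062, 0.998, 0.0]
ft_force: [-0.1, -0.3, -0.6]
finger_gap: 0.602
```

Request:
apply_moves(series=[[0,0,-10,0,0,0,60],[0,0,-40,0,0,0,60],[0,0,-80,0,0,0,60],[0,0,-110,0,0,0,80],[0,0,-110,0,0,0,100],[0,0,-110,0,0,0,100]])

```text
clock: 9.45
tcp_pos: [0.4679, -0.071, 0.1992]
tool_rot: [0.002, -0.062, 0.998, 0.0]
ft_force: [0.3, -0.4, -0.3]
finger_gap: 0.982
```

```bash
python3 inhand.py w9 | head -1
python3 - <<'E'
from h import *
P=np.load('w9P.npy');s=ctrl.read_state();T=toolT(s);W=P@T[:3,:3].T+T[:3,3]
m=(abs(W[...,2]-.108)<.005)&(np.hypot(W[...,0]-.466,W[...,1]+.072)<.02)
q=W[m]*1000;print(m.sum(),q.mean(0),np.median(q[:,2]),cv2.minEnclosingCircle(q[:,:2].astype(np.float32)))
m=(abs(W[...,2]-.056)<.004)&(np.hypot(W[...,0]-.48,W[...,1]+.05)<.015);print('foot z',np.median(W[m][:,2]))
go(.506,.30,.21,97)
E
```

```text
[ 0.46794334 -0.07095051  0.19915164] 9.45 [ 0.33524102 -0.42332787 -0.31743973] 0.982343606092848
954 [463.76743309 -71.82505368 106.31841348] 106.38005834872877 ((464.37481689453125, -71.5575180053711), 10.99695110321045)
foot z 0.05472030736054781
t 9.5 shift [-84.6 363.4 -11.8] dist 373.4 rot [0.0003 0.0017 0.0017] deg 0.1
```

View pics/w9.png

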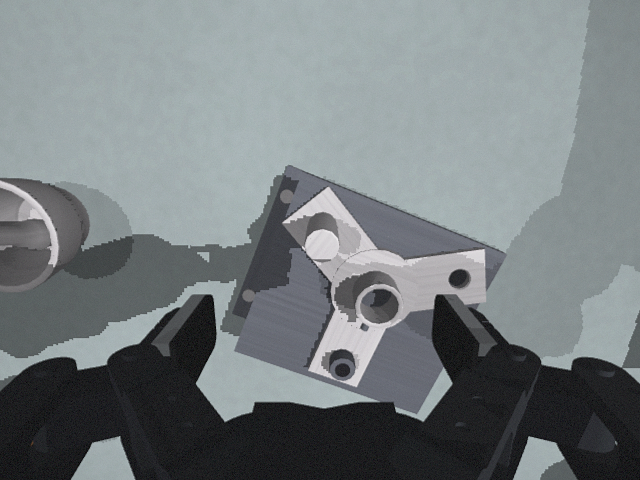

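The drift stands seated: its top is 51.7 mm above the foot, against 52. Now I check hole A's alignment at (459,278).

Run:
```python
from fit import *
d=np.load('w9d.npy')
s=ctrl.read_state();T=toolT(s);print(s['tcp_pos'],np.abs(s['qd']).max())
T[:3,3]=[.46794334,-.07095051,.19915164]
A,fb,dz=fit(d,T,(459,278),ray_z('wrist',(459,278),.056,s)[:2],18);print('A',A.round(2),fb,dz,A[2:]-A[:2])
p=cv2.imread('pics/w9.png');cv2.imwrite('pics/w9z.png',cv2.resize(p[258:298,439:479],None,fx=12,fy=12,interpolation=cv2.INTER_CUBIC))
```

```text
[ 0.46693518 -0.07110945  0.19796092] 0.03238051237922449
A [494.4   38.25 494.58  38.51] 0.650474874561358 -0.00028459132293374295 [0.18250288 0.26773933]
```

View pics/w9z.png

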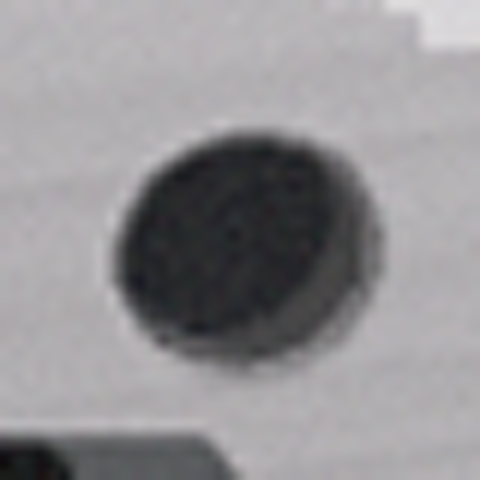

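The holes line up to about 0.3 mm. Now the bolt.

Run:
```python
from h import *
go(.4843,.2997,.15,97)
```

```text
t 9.5 shift [-63.  365.8  48.2] dist 374.3 rot [0.0003 0.0017 0.0017] deg 0.1
```

Request:
apply_moves(series=[[-63,366,0,0,0.002,0.002,100],[-63,366,0,0,0.002,0.002,100],[-63,366,0,0,0.002,0.002,100],[-63,366,20,0,0.002,0.002,80],[-63,366,30,0,0.002,0.002,70],[-63,366,48,0,0.002,0.002,60],[-63,366,48,0,0.002,0.002,60],[-63,366,48,0,0.002,0.002,60],[-63,366,48,0,0.002,0.002,60],[-63,366,48,0,0.002,0.002,60],[-63,366,48,0,0.002,0.002,60],[-63,366,48,0,0.002,0.002,60]])

```text
clock: 10.5
tcp_pos: [0.4832, 0.2989, 0.1484]
tool_rot: [-0.002, -0.061, 0.998, -0.001]
ft_force: [0.4, -0.7, -0.1]
finger_gap: 0.601
```

```bash
python3 inhand.py w10 | head -1
python3 - <<'E'
from h import *
P=np.load('w10P.npy');s=ctrl.read_state();T=toolT(s);W=P@T[:3,:3].T+T[:3,3]
m=(abs(W[...,2]-.070)<.005)&(np.hypot(W[...,0]-.484,W[...,1]-.2997)<.02)
q=W[m]*1000;print(m.sum(),np.median(q[:,2]),cv2.minEnclosingCircle(q[:,:2].astype(np.float32)))
go(.4843,.2997,.077,97)
E
```

```text
[0.48320471 0.29890677 0.14842529] 10.5 [ 0.37512963 -0.70034142 -0.08489737] 0.6005207614859142
990 69.980233700513 ((484.1466979980469, 298.7070617675781), 10.505352973937988)
t 10.55 shift [-0.9  1.9 71.9] dist 71.9 rot [-0.0028 -0.0027 -0.0011] deg 0.2
```

View pics/w10.png

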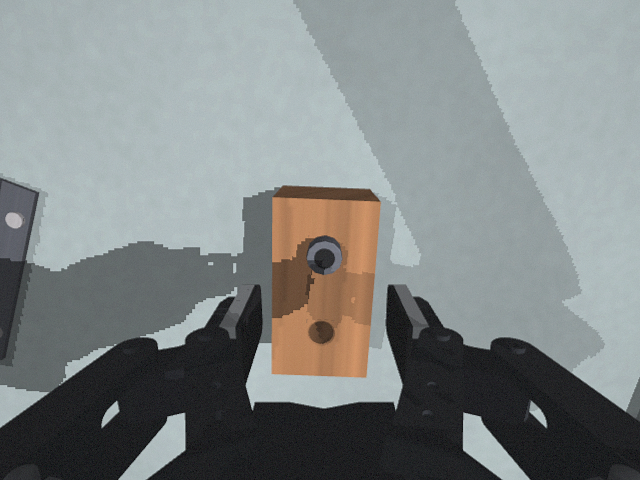

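Request:
apply_moves(series=[[-1,0.8,30,-0.003,-0.003,0,60],[-1,0.8,55,-0.003,-0.003,0,50],[-1,0.8,68,-0.003,-0.003,0,50],[-1,0.8,70.5,-0.003,-0.003,0,45],[-1,0.8,70.5,-0.003,-0.003,0,45],[-1,0.8,70.5,-0.003,-0.003,0,45]], force=60)

```text
clock: 11.05
tcp_pos: [0.4851, 0.2979, 0.079]
tool_rot: [0.001, -0.06, 0.998, 0.0]
ft_force: [0.4, 1.1, -0.0]
finger_gap: 0.449
```

Request:
apply_moves(series=[[0,0,0,0,0,0,30],[0,0,0,0,0,0,20],[0,0,0,0,0,0,15],[0,0,0,0,0,0,15],[0,0,0,0,0,0,15]], force=60)

```text
clock: 11.47
tcp_pos: [0.4861, 0.298, 0.0807]
tool_rot: [0.002, -0.059, 0.998, 0.001]
ft_force: [-0.4, -0.9, 5.2]
finger_gap: 0.203
```

```bash
python3 inhand.py w11 | head -1
```

```text
[0.48612419 0.2979762  0.08066294] 11.4667 [-0.40524868 -0.8528401   5.19498037] 0.20342968946587428
```

View pics/w11.png

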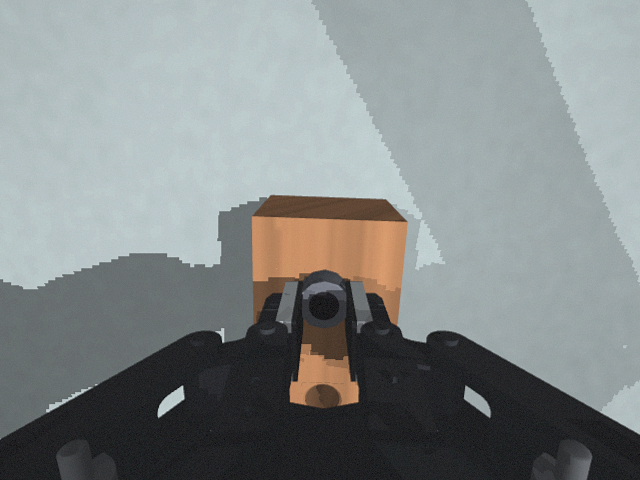

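The bolt head is held between the pads at (324,300). I lift it.

Request:
apply_moves(series=[[0,0,-15,0,0,0,15],[0,0,-40,0,0,0,15],[0,0,-75,0,0,0,15],[0,0,-95,0,0,0,15],[0,0,-95,0,0,0,15],[0,0,-95,0,0,0,15]], force=60)

```text
clock: 12.02
tcp_pos: [0.4866, 0.2981, 0.1773]
tool_rot: [0.003, -0.059, 0.998, 0.001]
ft_force: [-1.0, -1.1, -1.5]
finger_gap: 0.203
```

```bash
python3 inhand.py w12 | head -1
python3 - <<'E'
from h import *
P=np.load('w12P.npy')*1000
v,u=np.mgrid[0:480,0:640]
m=(np.hypot(P[...,0]-1,P[...,1])<16)&(P[...,2]<70)&(abs(u-324)<28)
h=np.histogram(P[m][:,2],bins=np.arange(-10,70,4));print(list(zip(h[1].tolist(),h[0].tolist())))
m=m&(abs(P[...,2]-10.6)<1.8);q=P[m];print(m.sum(),q.mean(0),cv2.minEnclosingCircle(q[:,:2].astype(np.float32)))
for zz in (30,36,42,48,54,58):
    m=(np.hypot(P[...,0],P[...,1])<16)&(abs(P[...,2]-zz)<3)&(abs(u-324)<36); q=P[m]
    if m.sum(): print(zz,m.sum(),q.mean(0).round(2),(q[:,1].min()+q[:,1].max())/2, q[:,0].max())
go(.494,.038,.175,97)
E
```

```text
[0.48661316 0.29812978 0.17729383] 12.0167 [-0.96995776 -1.07697818 -1.51425826] 0.2029581122587964
[(-10, 121), (-6, 108), (-2, 118), (2, 105), (6, 190), (10, 1862), (14, 178), (18, 155), (22, 83), (26, 0), (30, 6), (34, 64), (38, 85), (42, 80), (46, 72), (50, 70), (54, 62), (58, 15), (62, 0)]
1818 [ 3.11742059  0.79918126 11.09982093] ((0.9016560912132263, 0.9976259469985962), 14.675357818603516)
30 2 [ 9.22  1.94 32.99] 1.9427368785718047 9.462426007946465
36 85 [ 8.62  0.87 36.28] 0.5881117955513986 9.724778592946327
42 125 [ 7.95  0.62 41.78] 0.8313752197022106 9.717248746556411
48 115 [ 8.01  0.97 47.86] 0.8126517153968291 9.774225881956568
54 100 [ 8.04  0.66 53.97] 0.8508372772043815 9.571440117658875
58 56 [ 8.14  1.1  57.08] 1.1218388253164653 9.566924671530918
t 12.0667 shift [  22.6 -258.6    0.7] dist 259.6 rot [ 0.0006  0.0041 -0.0035] deg 0.3
```

View pics/w12.png

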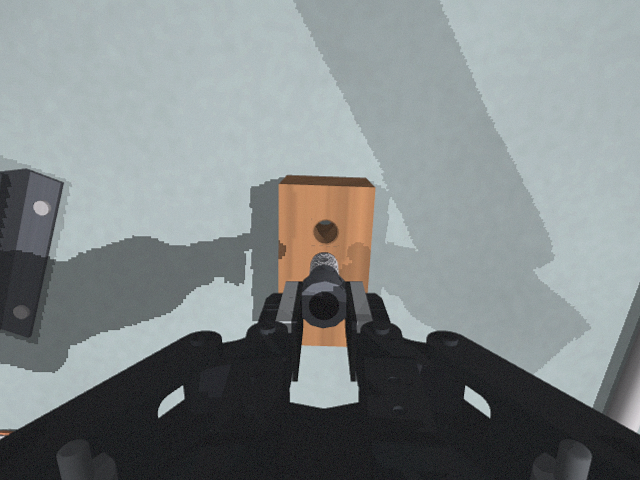

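Run:
```python
from h import *
go(.4971,.038,.15,97)
```

```text
t 12.0667 shift [  19.6 -258.9   25.7] dist 261.0 rot [ 0.0006  0.0041 -0.0035] deg 0.3
```

Request:
apply_moves(series=[[19.6,-259,0,0,0.004,-0.003,15],[19.6,-259,0,0,0.004,-0.003,15],[19.6,-259,0,0,0.004,-0.003,15],[19.6,-259,10,0,0.004,-0.003,15],[19.6,-259,20,0,0.004,-0.003,15],[19.6,-259,25,0,0.004,-0.003,15],[19.6,-259,25,0,0.004,-0.003,15],[19.6,-259,25,0,0.004,-0.003,15],[19.6,-259,25,0,0.004,-0.003,15],[19.6,-259,25,0,0.004,-0.003,15],[19.6,-259,25,0,0.004,-0.003,15]], force=60)

```text
clock: 12.98
tcp_pos: [0.4972, 0.0403, 0.1507]
tool_rot: [0.0, -0.062, 0.998, 0.001]
ft_force: [0.3, 0.2, -1.2]
finger_gap: 0.205
```

```bash
python3 inhand.py w13 | head -1
python3 - <<'E'
from h import *
go(.4971,.038,.125,97)
E
```

```text
[0.49718976 0.04033997 0.15071619] 12.9833 [ 0.27969614  0.18449856 -1.23888568] 0.2047616003586144
t 13.0333 shift [ 0.4 -2.2 25.8] dist 25.9 rot [0.0019 0.0008 0.0028] deg 0.2
```

View pics/w13.png

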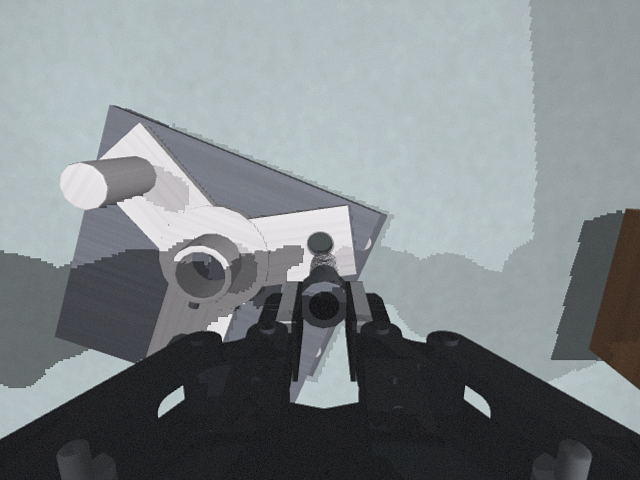

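```bash
cat > fitA.py <<'E'
from fit import *
import sys
# box & pose given
def run(name,pos,box,hw,s):
    d=np.load(name+'d.npy');T=toolT(s);T[:3,3]=pos
    m=ctrl.camera_model('wrist')
    A,fb,dz=fit(d,T,box,np.array(ray_z('wrist',box,.056,s)[:2]),hw);return A,fb,dz
E
python3 - <<'E'
from fitA import *
s=ctrl.read_state();print(s['tcp_pos'])
pos=[0.49718976,0.04033997,0.15071619]
for box,hw in [((320,240),17),((320,238),16)]:
    print(run('w13',pos,box,hw,s))
P=np.load('w13P.npy')*1000
v,u=np.mgrid[0:480,0:640]
for zz in (42,48,54,58):
    m=(np.hypot(P[...,0],P[...,1])<16)&(abs(P[...,2]-zz)<3)&(abs(u-324)<36); q=P[m]
    print(zz,m.sum(),q.mean(0).round(2),(q[:,1].min()+q[:,1].max())/2, q[:,0].max())
E
```

```text
[0.49723944 0.04017296 0.15080246]
(array([494.69693969,  38.37879943, 495.16777908,  38.52502158]), np.float64(0.7532266059202888), np.float64(-0.0002858477651094052))
(array([494.69882715,  38.38004842, 495.16931508,  38.52558355]), np.float64(0.7706189155463945), np.float64(-0.0003102376145078037))
42 125 [ 7.98  0.81 41.79] 0.8109810430175282 9.742817499652578
48 115 [ 8.06  0.89 47.97] 0.8245617969824828 9.738059307443127
54 97 [ 7.95  0.86 54.07] 0.8141506360470854 9.706020332584691
58 59 [ 8.15  0.85 57.02] 0.8141506360470854 9.524470735561195
```

Request:
apply_moves(series=[[0,-2.2,10,0,0.001,0.003,15],[0,-2.2,20,0,0.001,0.003,15],[0,-2.2,27,0,0.001,0.003,15],[0,-2.2,27,0,0.001,0.003,15],[0,-2.2,27,0,0.001,0.003,15],[0,-2.2,27,0,0.001,0.003,15]], force=60)

```text
clock: 13.53
tcp_pos: [0.4976, 0.0384, 0.1239]
tool_rot: [-0.0, -0.061, 0.998, 0.001]
ft_force: [1.2, -0.2, -0.7]
finger_gap: 0.206
```

```bash
python3 inhand.py w14 | head -1
python3 - <<'E'
from h import *
go(.4974,.0379,.110,97)
p=cv2.imread('pics/w14.png');cv2.imwrite('pics/w14z.png',cv2.resize(p[180:330,240:420],None,fx=4,fy=4,interpolation=cv2.INTER_CUBIC))
E
```

```text
[0.49759182 0.03835624 0.1238616 ] 13.5333 [ 1.19884985 -0.24823602 -0.71107555] 0.20630944882867344
t 13.5833 shift [ 0.4 -0.3 14. ] dist 14.1 rot [0.002  0.0003 0.0001] deg 0.1
```

View pics/w14z.png

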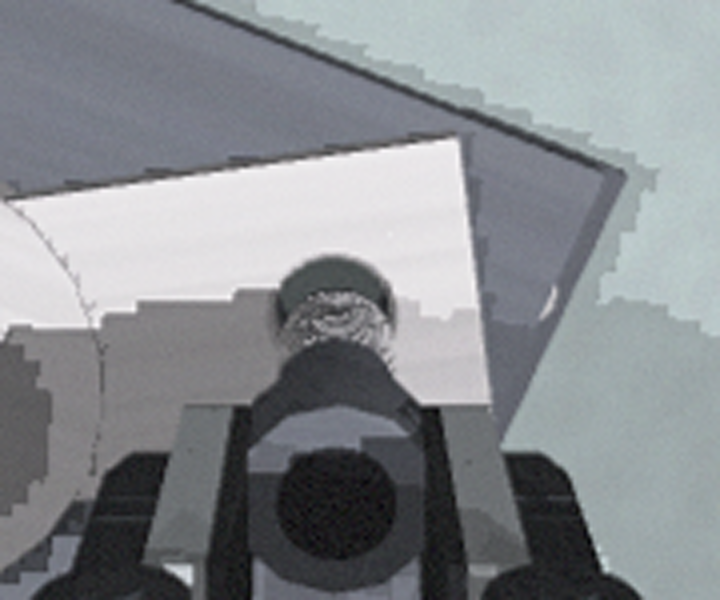

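Request:
apply_moves(series=[[0.3,-0.3,4,0.002,0,0,15],[0.3,-0.3,8,0.002,0,0,15],[0.3,-0.3,11,0.002,0,0,15],[0.3,-0.3,12,0.002,0,0,15],[0.3,-0.3,12,0.002,0,0,15]], force=60)

```text
clock: 14.0
tcp_pos: [0.4972, 0.0379, 0.1116]
tool_rot: [-0.0, -0.061, 0.998, -0.0]
ft_force: [0.1, 0.3, -0.4]
finger_gap: 0.2
```

Run:
```python
from h import *
s=ctrl.read_state();print(s['tcp_pos'],s['ft_force'],s['ft_torque'])
go(.4974,.0379,.1,97)
```

```text
[0.4972223  0.03791715 0.11164977] [ 0.14347881  0.29097045 -0.3771612 ] [-0.03266824  0.03952911 -0.06002636]
t 14.0 shift [-0.2 -0.  11.6] dist 11.7 rot [-0.     -0.0005  0.0002] deg 0.0
```

Request:
apply_moves(series=[[0,0,3,0,0,0,15],[0,0,6,0,0,0,15],[0,0,9,0,0,0,15],[0,0,12,0,0,0,15],[0,0,12,0,0,0,15]], force=60)

```text
clock: 14.42
tcp_pos: [0.4969, 0.0379, 0.099]
tool_rot: [-0.001, -0.061, 0.998, -0.0]
ft_force: [-0.0, 0.6, -0.7]
finger_gap: 0.208
```

Run:
```python
from h import *
s=ctrl.read_state();print(s['tcp_pos'],s['ft_force'],s['ft_torque'])
go(.4974,.0379,.0807,97)
```

```text
[0.49686777 0.03785542 0.09903756] [-0.04294527  0.64287879 -0.73424091] [-0.03148416  0.02601753  0.00979335]
t 14.4167 shift [-0.6 -0.  18.3] dist 18.3 rot [-0.0002 -0.0015  0.0002] deg 0.1
```

Through both plates without contact force. On to seating.

Request:
apply_moves(series=[[-0.3,0,5,0,-0.001,0,15],[-0.3,0,10,0,-0.001,0,15],[-0.3,0,14,0,-0.001,0,15],[-0.3,0,17,0,-0.001,0,15],[-0.3,0,18.5,0,-0.001,0,15],[-0.3,0,18.5,0,-0.001,0,15]], force=60)

```text
clock: 14.92
tcp_pos: [0.4969, 0.0379, 0.0809]
tool_rot: [-0.0, -0.061, 0.998, -0.0]
ft_force: [-1.5, -0.4, 5.7]
finger_gap: 0.208
```

Run:
```python
from h import *
s=ctrl.read_state();print(s['tcp_pos'],s['ft_force'],s['ft_torque'])
go(.4974,.0379,.0807,97)
```

```text
[0.49689662 0.03789779 0.08086717] [-1.54145172 -0.42124856  5.74488848] [-0.00126298  0.34049457 -0.02107303]
t 14.9167 shift [-0.5 -0.1  0.2] dist 0.5 rot [-0.0007 -0.0006  0.0006] deg 0.1
```

Request:
apply_moves(series=[[0,0,1,0,0,0,15],[0,0,1,0,0,0,15],[0,0,0,0,0,0,15],[0,0,0,0,0,0,30],[0,0,0,0,0,0,42],[0,0,0,0,0,0,42],[0,0,0,0,0,0,42]], force=60)

```text
clock: 15.5
tcp_pos: [0.4969, 0.0379, 0.0807]
tool_rot: [-0.0, -0.061, 0.998, -0.0]
ft_force: [0.3, -0.3, 0.0]
finger_gap: 0.419
```

Request:
apply_moves(series=[[0,0,-10,0,0,0,42],[0,0,-40,0,0,0,42],[0,0,-80,0,0,0,42],[0,0,-120,0,0,0,60],[0,0,-120,0,0,0,80],[0,0,-120,0,0,0,80],[0,0,-120,0,0,0,80],[0,0,-120,0,0,0,80]])

```text
clock: 16.17
tcp_pos: [0.496, 0.0376, 0.1995]
tool_rot: [-0.002, -0.061, 0.998, -0.001]
ft_force: [-1.1, -0.4, 0.9]
finger_gap: 0.804
```

```bash
python3 inhand.py w15 | head -1
python3 - <<'E'
from h import *
P=np.load('w15P.npy');s=ctrl.read_state();T=toolT(s);W=P@T[:3,:3].T+T[:3,3]
for n,x,y,z in [('bolt',.4945,.0383,.070),('drift',.4655,-.072,.108)]:
    m=(abs(W[...,2]-z)<.004)&(np.hypot(W[...,0]-x,W[...,1]-y)<.02)
    q=W[m]*1000;print(n,m.sum(),np.median(q[:,2]),cv2.minEnclosingCircle(q[:,:2].astype(np.float32)))
m=(abs(W[...,2]-.056)<.004)&(np.hypot(W[...,0]-.497,W[...,1]-.015)<.012);print('foot z',np.median(W[m][:,2]))
E
```

```text
[0.49601831 0.03755255 0.199513  ] 16.1667 [-1.08741586 -0.3897635   0.90916056] 0.8040851648091704
bolt 656 69.6497275623882 ((494.5546569824219, 38.52259826660156), 10.487314224243164)
drift 1131 107.1785171133167 ((465.5459289550781, -70.95380401611328), 10.943427085876465)
foot z 0.05555155099484729
```

View pics/w15.png

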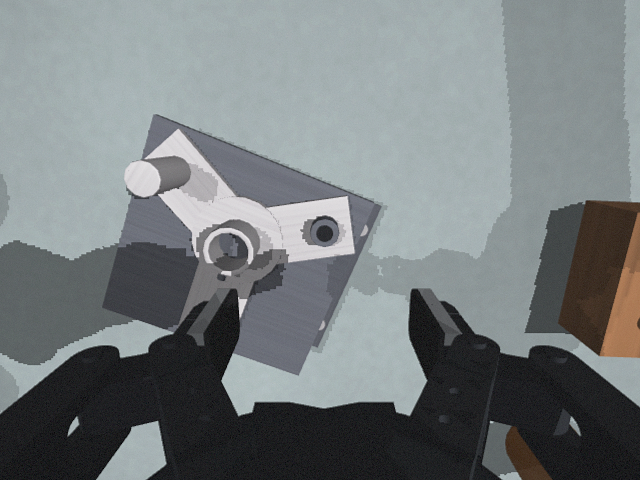

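The bolt head at (324,232) sits flat, with its top 14.1 mm above the foot. The drift at (143,178) still stands with its top 51.6 mm above it. The gripper is clear of both, so I hand in.

Run:
```python
from rig import ctrl
print(ctrl.sign_off())
```

```text
the job is handed in; nothing more can be done
None
```

The drift pin stands fully home in one free hole and the bolt is fully home in the other. Both are released, and I handed the job in at about 16 s of the 72 s allowed.

- **Drift:** I found the riser holes from wrist-camera depth, 4.6 mm clockwise of the foot's holes. I started the drift's tip between the two hole centres and slid it to the riser hole's centre on the way down. The foot swung over with about 4–5 N sideways, and the last reading at the seat was 26 N, a little over the suggested 20 N.
- **Bolt:** with the drift in, the other hole lined up to about 0.3 mm. The bolt went through with no measurable resistance, and I pressed its head down lightly; the last reading was 6 N.
- **Last checks:** the top of the drift was 51.6 mm above the foot (52 expected) and the top of the bolt head 14.1 mm above it (14 expected). Both were within about 1 mm of their measured holes, and the gripper was clear above.
- **Disagreements:** the top camera's hole positions were about 3 mm off the wrist camera's, so I used the wrist camera throughout. The final spacing between drift and bolt measured 113.3 mm against 114 mm. I did not measure how upright they stand; I judged that from the seated heights and the picture.
- **Not checked:** I did not photograph the jars, pot lid and mortar again before handing in. The arm did not go near them, and no unexpected forces showed.

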